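# Hook the work lamp forward onto the desk mat

### The arm

A 7-joint arm with a two-finger parallel gripper is mounted at the origin on the work surface. World frame = base frame: x ahead of the robot, y to its left, z up, the work surface at z = 0. Lengths are in mm, angles in degrees, forces in N, time in s.
With the tool pointing down it reaches from about 425 to 875 mm from the base axis. Payload 4.7 kg.
Tool frame: the origin (TCP) lies at the very end of the fingers, on their centre line; the grasp point (between the pads) lies 19 mm behind it; z points along the fingers, y is the direction in which the jaws open and shut (so a half turn about z gives the same grasp; the last joint's range is limited). The gripper opens to 85 mm and grips with 20 to 120 N. Pads are 22 mm wide; open, the fingers measure 114 mm over their backs; the gripper's body (76 mm by 85 mm) begins 54 mm behind the grasp point. The pads swing forward as they close: fully open they stand 13 mm farther back than shut.
Start: joints at [71.511, 18.392, -4.016, 83.108, 1.295, 78.541, -3.26], TCP at [214.785, -613.51, 206.949] pointing down, gripper open.
Joint ranges: [-163.93, 163.93], [-17.29, 119.83], [-79.2, 71.16], [3.27, 140.29], [-89.18, 269.18], [5.43, 117.66], [-154.24, 154.24]. Speed limits (degrees/s): [147.25, 147.25, 180, 180, 180, 180, 180].

### API

Orientations are given as a 3x3 rotation matrix whose columns are the frame's x, y, z axes.
In Python, from rig import get_obs, get_image, finish_job gives the robot as it stands.
- The arm moves only by the tool send_rows, never from a script. Its argument "targets" is a list of rows, each an object with "offset": the shift along the tool's x, y, z in mm, a list of three; "twist": the turn about the tool's z in rad; "jaw": the opening, from 0 (shut) to 1 (fully open). A call has 1 to 12 rows; each row shifts and turns the pose as measured when the row begins, along the tool's axes as they then stand; what a row does not reach is not made up. A row lasts 1/10 s, in which the tool goes at most 50 mm and 8.59 degrees, less where a joint would pass 70% of its speed; a pose out of reach is approached as far as the arm can. A call is refused whole if a number of a shift passes 50 or a number of a turn 0.15, either way. A call with a gripper value outside its range is refused whole. The fingers move at their own pace and stop on an object; the grip force is fixed at half the most. Time passes only in rows, so rows that do not move let the fingers close. It gives the time, the measured TCP pose, the force and the opening at its end, in the units of the state.
- get_obs(): the state, without advancing time (a new reading comes with each control period).
- get_image(name): name is "scene" or "top" or "wrist"; returns a dict with "img" (420x560x3 uint8, red, green, blue), "z_map" (420x560 float32, mm along the optical axis (not along the pixel's ray), 0 where there is no reading), "fov_y" (degrees; the focal length in pixels is half the picture's height over the tangent of half this angle, whatever the lens; pixels are square), "cx", "cy" (the principal point, pixels), "world_from_camera" (4x4, takes a point from camera to world coordinates). Camera axes: x right, y down, z forward; pixel columns grow to the right and rows downward; lengths in mm; the calibration is good to about 2 mm. A picture is of the moment at which its call begins.
- finish_job(): hands the job in, once; it reports no verdict.
The state is a dict: "clock": time; "joint_positions": joint angles; "dq": joint speeds; "tau": joint torques, N m; "ee_pos": TCP position; "tcp_rot": TCP orientation; "force": force on the tool from outside, world axes, zero at the start; "wrist_torque": the same for the moment, N m; "opening": finger opening in mm.
Only numpy, scipy, OpenCV 4.12 (cv2) and the standard library are available. Lean on these libraries where they do the work, as an engineer would, in place of code of your own. Each camera call takes 0.05 s, during which the arm holds its last target.

### The job

Pick up the wooden-handled steel hook, drop its tip into the wire loop on the front of the battery work lamp (the black box with the chrome toggle switch on top) and drag the lamp forward until it stands wholly on the grey desk mat, then set the hook down on the desk. Move the lamp only with the hook, never with the gripper or arm, keep it upright, and leave the spare power pack (the similar black box with a flat top) where it is.

Things in the scene. Friction and masses are not known exactly. Their poses are not given: they have to be found in the camera images.
- hook_grip (a point): Centre of the hook tool's wooden handle: a bar 110 mm long (its x), 26 wide (y), 40 high (z up), this point 20 mm above its underside. From its +x end a steel rod 8 mm thick runs on level, centre 34 mm above the underside, then bends straight down 120 mm ahead of this point. It lies ready for use, tip down, and is lifted so by the handle from above. 0.14 kg, balances 10 mm ahead of this point.
- hook_tip (a point): Bottom end of the hook's downturned steel tip (8 mm thick), in hook axes 120 mm ahead (+x) of hook_grip and 20 mm below it. Directly above it the underside of the level rod is 30 mm up.
- lamp: Battery work lamp, loose, 0.4 kg: black box 70 mm deep (x), 90 wide (y), 60 high, chrome toggle switch on top (to 87 mm). Origin: centre of underside; front faces its -x, z up. Low on the front a level U-shaped steel wire loop 8 mm thick, centre line 14 mm above the desk; cross bar 76 mm before the origin, legs at y = +-35; its opening, clear from above, spans x -72 to -35, y -31 to +31 mm.
- pack: The spare power pack, to be left alone: black box of the same size and with the same wire loop as the lamp, but with a flat top without a switch. Origin: centre of its underside; front faces its own -x.
- mat: The grey desk mat, fixed, lying in the middle of the desk, flush (under 1 mm thick, no step to cross): 300 mm deep (x) by 600 mm wide (y). Origin: its centre; x points away from the robot.
Mind the look-alikes: they are no part of the job. There is more than one size of the part that bears hook_grip; the job needs the smallest. What is shaped like the lamp but blue is not meant.

How it is judged:
By the outcome, as a careful person would: the job done as asked, in the order asked, and still so for the second after the job is handed in, with the robot touching nothing.
It also fails if it takes over 38 s, if anything falls off the work surface, if the arm or the gripper's body presses on something with over 40 N, if the wrist force passes 120 N, or if a joint passes its speed limit or range.

## Working session

There is one attempt and no reset: what is moved stays moved. The work goes in short steps, Python scripts to look and compute and a tool call to move; the robot and the scene stay as the last step left them, time stands still between calls to the robot, and variables do not carry over. Pictures are saved under pics/ and viewed, and the job is handed in when it is done.

Besides the shell and the picture viewer there is one more tool, called after "Request:" as name(argument=value, ...) on one line, values as JSON. send_rows: Moves the arm, as the interface text tells. Its arguments: {"type":"object","properties":{"targets":{"type":"array"}},"required":["targets"]}

```bash
mkdir -p pics; ls
cat > h.py <<'E'
import numpy as np, cv2
from rig import get_obs, get_image, finish_job
def snap(name,tag):
    d=get_image(name); np.savez(f'pics/{tag}.npz',**d); cv2.imwrite(f'pics/{tag}.png',d['img'][:,:,::-1]); return d
def load(tag): return dict(np.load(f'pics/{tag}.npz'))
def P(d,u,v,z=None,plane=None):
    f=210/np.tan(np.radians(float(d['fov_y'])/2)); T=d['world_from_camera']
    r=np.array([(u-d['cx'])/f,(v-d['cy'])/f,1.])
    if plane is not None:
        w=T[:3,:3]@r; s=(plane-T[2,3])/w[2]; return T[:3,3]+s*w
    z=d['z_map'][int(round(v)),int(round(u))] if z is None else z
    return T[:3,:3]@(r*z)+T[:3,3]
def crop(tag,u0,v0,u1,v1,k,out):
    im=cv2.imread(f'pics/{tag}.png')[v0:v1,u0:u1]; cv2.imwrite(f'pics/{out}.png',cv2.resize(im,None,fx=k,fy=k,interpolation=cv2.INTER_CUBIC))
E
python3 - <<'E'
from h import *
for n in('scene','top','wrist'): d=snap(n,n+'0'); print(n,d['fov_y'],d['cx'],d['cy'],d['world_from_camera'].round(3).tolist())
print(get_obs())
E
```

```text
pics
scene 52.50649486216447 278.05839885063773 208.37461510140912 [[-0.533, 0.675, -0.509, 1109.971], [0.846, 0.424, -0.324, 283.943], [-0.003, -0.604, -0.797, 1025.229], [0.0, 0.0, 0.0, 1.0]]
top 56.56677861370711 283.90415123342916 210.70582897666364 [[0.003, -0.995, 0.104, 357.817], [-1.0, -0.002, 0.009, -117.934], [-0.008, -0.104, -0.995, 1125.2], [0.0, 0.0, 0.0, 1.0]]
wrist 59.67136041861502 280.8904831597615 207.44706679922294 [[0.33, -0.892, -0.309, 294.153], [-0.944, -0.312, -0.105, -584.741], [-0.003, 0.327, -0.945, 373.463], [0.0, 0.0, 0.0, 1.0]]
{'clock': 0.15, 'joint_positions': array([71.51075116, 18.43054868, -4.01399326, 83.15806623,  1.29620367,
       78.54145698, -3.25936042]), 'dq': array([-0.03380501,  0.01194336, -0.01887812, -0.2177224 , -0.11472531,
       -0.02134631, -0.06144033]), 'tau': array([ 5.13758168e-04, -4.94091904e+01, -3.83222038e-01, -3.14683020e+01,
        1.28279606e-02,  8.26372969e-03,  2.12210111e-06]), 'ee_pos': array([ 214.5890477 , -613.0918166 ,  206.06730105]), 'tcp_rot': array([[ 9.43812194e-01,  3.30481745e-01, -5.99519741e-04],
       [ 3.30482268e-01, -9.43811224e-01,  1.35813420e-03],
       [-1.16994900e-04, -1.47995426e-03, -9.99998898e-01]]), 'force': array([-0.75533213, -0.37439323, -0.45969308]), 'wrist_torque': array([-0.04745208,  0.01849921,  0.02102036]), 'opening': 85.23247661709598}
```

View pics/top0.png

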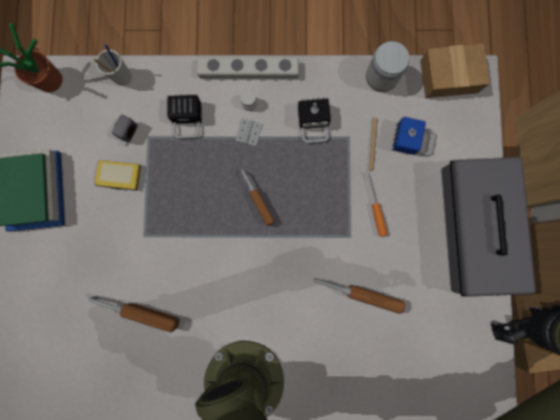

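View pics/scene0.png

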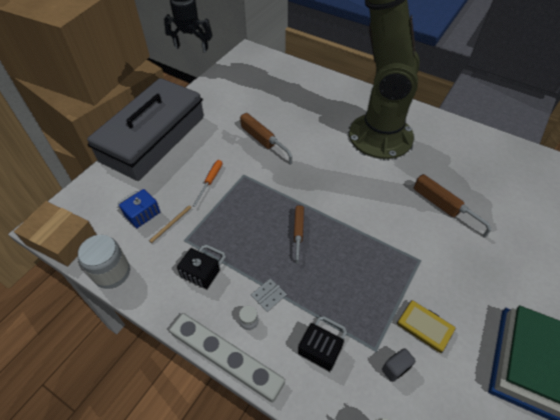

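Run:
```python
from h import *
crop('top0',150,85,350,240,4,'c1')
a=cv2.imread('pics/top0.png')
d=load('top0')
for n,u,v,pl in [('mat00',147,137,0),('mat01',349,137,0),('mat10',144,236,0),('mat11',351,236,0),('hookA',257,200,None),('hookB',150,318,None),('hookC',378,299,None),('lamptop',312,110,None),('pack',184,106,None),('blue',411,134,None)]:
    print(n,P(d,u,v,plane=pl).round(1))
```

```text
mat00 [694.4 298.4   0. ]
mat01 [ 694.7 -299.9    0. ]
mat10 [401.2 295.5   0. ]
mat11 [ 402.8 -301.5    0. ]
hookA [501.3 -33.1  39.9]
hookB [179.3 249.7  56.5]
hookC [ 232.1 -361.5   59. ]
lamptop [ 751.1 -186.5   70. ]
pack [766.5 174.8  60. ]
blue [ 684.5 -462.3   63.1]
```

View pics/c1.png

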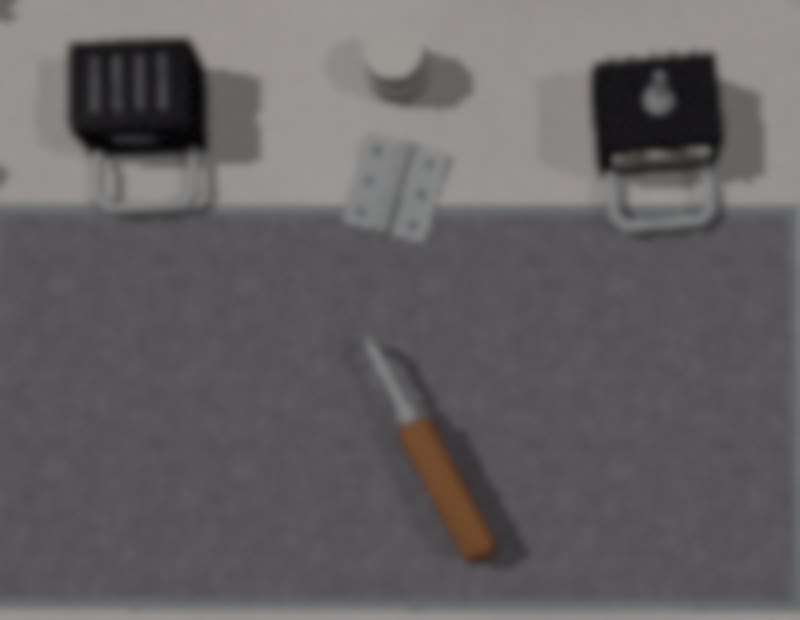

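Run:
```python
from h import *
d=load('top0'); im=d['img'].astype(int)
R,G,B=im[...,0],im[...,1],im[...,2]
m=((R-B)>45)&(R>80)
sub=np.zeros_like(m); sub[170:240,225:290]=1
vs,us=np.nonzero(m&sub)
pts=np.array([P(d,u,v,plane=38) for u,v in zip(us,vs)])
r=cv2.minAreaRect(pts[:,:2].astype(np.float32)); print('handle',len(us),r,pts.mean(0),np.median([P(d,u,v)[2] for u,v in zip(us,vs)]))
for (a,b,c,e) in [(80,340,270,350),(310,410,275,320)]:
    s=np.zeros_like(m); s[c-0:e,a:b]=1
    vv,uu=np.nonzero(m&s)
    if len(uu)>20: q=np.array([P(d,u,v,plane=55)[:2] for u,v in zip(uu,vv)],np.float32); print(cv2.minAreaRect(q))
print('tip',P(d,150+368/4,85+340/4,plane=34))
# lamp top: z map
Z=d['z_map'];
W=np.array([[P(d,u,v) for u in range(290,345)] for v in range(90,150)])
k=(W[...,2]>54)&(W[...,2]<66); q=W[k][:,:2].astype(np.float32); print('lamp top',len(q),cv2.minAreaRect(q),q.mean(0))
k=(W[...,2]>8)&(W[...,2]<24)&(W[...,0]<730); q=W[k]; print('loop',len(q),q.min(0),q.max(0),cv2.minAreaRect(q[:,:2].astype(np.float32)))
k=W[...,2]>72;print('switch',W[k].mean(0) if k.any() else None)
# loop by pixels
for n,u,v in [('barL',150+618/4,85+230/4),('barR',150+715/4,85+225/4),('barmid',150+667/4,85+229/4)]: print(n,P(d,u,v,plane=14).round(1),P(d,u,v)[2])
for n,u,v in [('tl',150+593/4,85+68/4),('tr',150+714/4,85+56/4),('bl',150+600/4,85+168/4),('br',150+720/4,85+152/4)]: print(n,P(d,u,v,plane=60).round(1))
# hook axis from handle
```

```text
handle 271 ((482.0208435058594, -45.483238220214844), (102.61557006835938, 20.95238494873047), 28.409330368041992) [482.37905182 -45.32402621  38.        ] 40.431053317472106
((179.3221435546875, 258.4239196777344), (144.3521270751953, 28.870241165161133), 73.06317138671875)
((230.5535125732422, -359.3973388671875), (145.84573364257812, 29.548486709594727), 72.86558532714844)
tip [588.10321443  10.95298229  34.        ]
lamp top 729 ((755.7823486328125, -192.06674194335938), (75.85400390625, 89.3708267211914), 5.879520416259766) [ 753.18835 -191.89096]
loop 173 [ 674.06113502 -236.72269695    8.36763039] [ 726.38313043 -134.4437696    23.82222501] ((698.451904296875, -185.7222900390625), (47.70596694946289, 106.06108093261719), 4.490013599395752)
switch [ 564.94464768 -155.66597574  587.71108488]
barL [ 674.  -167.9   14. ] 3.0835955812246993
barR [ 677.8 -238.5   14. ] -4.122492172155717
barmid [ 674.8 -203.6   14. ] -1.1879710416251328
tl [ 778.1 -148.5   60. ]
tr [ 786.9 -233.9   60. ]
bl [ 705.5 -153.3   60. ]
br [ 717.1 -237.5   60. ]
```

Request:
send_rows(targets=[{"offset": [34, -34.5, 0], "twist": 0, "jaw": 1}, {"offset": [34, -34.5, 0], "twist": 0, "jaw": 1}, {"offset": [34, -34.5, 0], "twist": 0, "jaw": 1}, {"offset": [34, -34.5, 0], "twist": 0, "jaw": 1}, {"offset": [34, -34.5, 0], "twist": 0, "jaw": 1}, {"offset": [34, -34.5, 0], "twist": 0, "jaw": 1}, {"offset": [34, -34.5, 0], "twist": 0, "jaw": 1}, {"offset": [34, -34.5, 0], "twist": 0, "jaw": 1}, {"offset": [34, -34.5, 0], "twist": 0, "jaw": 1}, {"offset": [34, -34.5, 0], "twist": 0, "jaw": 1}, {"offset": [20, -20, 0], "twist": 0, "jaw": 1}, {"offset": [0, 0, 0], "twist": 0, "jaw": 1}])

```text
clock: 1.35
ee_pos: [438.2, -133.5, 201.2]
tcp_rot: [[0.945, 0.327, -0.004], [0.327, -0.945, 0.002], [-0.003, -0.003, -1.0]]
force: [-0.4, -0.8, -0.7]
opening: 85.1
```

```bash
cat >> h.py <<'E'
def to(x,y,z,yaw):
    o=get_obs(); R=o['tcp_rot']; p=o['ee_pos']
    cy=np.degrees(np.arctan2(R[1,0],R[0,0]))
    dt=-np.radians((yaw-cy+180)%360-180)
    R2=R@cv2.Rodrigues(np.array([0,0,dt]))[0]
    dw=np.array([x,y,z])-p
    print('t',o['clock'],'pos',p.round(1),'yaw',cy.round(2),'tilt',R[:,2].round(4),'F',o['force'].round(1),'open',round(o['opening'],1))
    print(' shift now',(R.T@dw).round(1),'twist',dt.round(3),'| shift after twist',(R2.T@dw).round(1), 'j',o['joint_positions'].round(0))
E
python3 - <<'E'
from h import *
to(482.2,-45.4,120,28.2)
snap('wrist','w1')
E
```

```text
t 1.35 pos [ 438.2 -133.5  201.2] yaw 19.1 tilt [-0.0042  0.0021 -1.    ] F [-0.4 -0.8 -0.7] open 85.1
 shift now [ 70.7 -68.6  81.2] twist -0.159 | shift after twist [ 80.6 -56.6  81.2] j [ 45.  -4. -30. 108.  -2.  75. -55.]
```

View pics/w1.png

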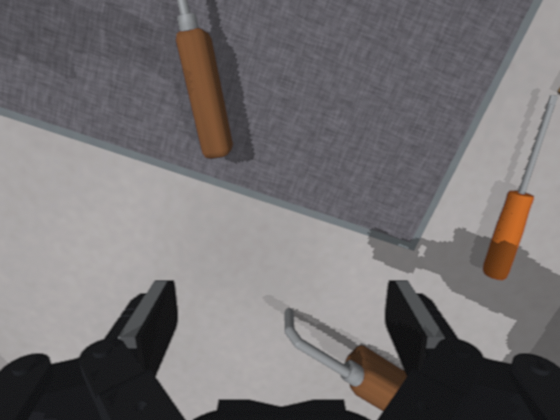

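Request:
send_rows(targets=[{"offset": [0, 0, 0], "twist": -0.08, "jaw": 1}, {"offset": [0, 0, 0], "twist": -0.08, "jaw": 1}, {"offset": [0, 0, 0], "twist": 0, "jaw": 1}, {"offset": [20, -19, 15], "twist": 0, "jaw": 1}, {"offset": [20, -19, 15], "twist": 0, "jaw": 1}, {"offset": [20, -19, 20], "twist": 0, "jaw": 1}, {"offset": [0, 0, 0], "twist": 0, "jaw": 1}, {"offset": [0, 0, 0], "twist": 0, "jaw": 1}])

```text
clock: 2.2
ee_pos: [460.8, -66.3, 148.5]
tcp_rot: [[0.892, 0.452, -0.007], [0.452, -0.892, -0.002], [-0.007, -0.001, -1.0]]
force: [-0.8, 1.0, 0.7]
opening: 85.6
```

Run:
```python
from h import *
to(482.2,-45.4,6,28.2)
snap('wrist','w2')
```

```text
t 2.2 pos [460.8 -66.3 148.5] yaw 26.87 tilt [-0.007 -0.002 -1.   ] F [-0.8  1.   0.7] open 85.6
 shift now [ 29.6  -8.8 142.3] twist -0.023 | shift after twist [ 29.8  -8.1 142.3] j [ 40.  -0. -35. 111.  -0.  69. -58.]
```

View pics/w2.png

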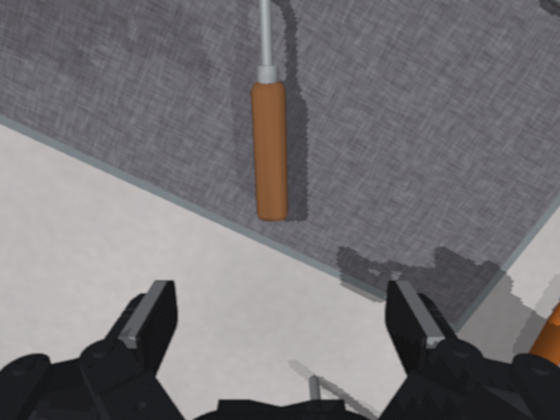

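Run:
```python
from h import *
d=load('w2'); a=P(d,268.5,84,plane=40);b=P(d,271.5,213,plane=40); print(a,b,(a+b)/2,np.linalg.norm(a-b),np.degrees(np.arctan2(*(a-b)[1::-1])))
print(P(d,270,150), P(d,268,100))
im=d['img'].astype(int);m=((im[...,0]-im[...,2])>45)&(im[...,0]>80); m[:, :230]=0;m[:,310:]=0;m[240:]=0
vs,us=np.nonzero(m); q=np.array([P(d,u,v) for u,v in zip(us,vs)]); q=q[q[:,2]>35]; print(len(q),cv2.minAreaRect(q[:,:2].astype(np.float32)),np.median(q[:,2]))
```

```text
[529.22114675 -20.57738548  40.        ] [442.28557074 -65.9920998   40.        ] [485.75335874 -43.28474264  40.        ] 98.08308036507535 27.58234372373522
[487.355542   -42.43175255  40.34976145] [519.32862352 -25.10442582  41.69069285]
4220 ((484.3558654785156, -43.664276123046875), (108.31752014160156, 24.110074996948242), 28.44440460205078) 40.10575851473763
```

Request:
send_rows(targets=[{"offset": [14, -4, 15], "twist": -0.025, "jaw": 1}, {"offset": [14, -4, 20], "twist": 0, "jaw": 1}, {"offset": [5, -1, 20], "twist": 0, "jaw": 1}, {"offset": [0, 0, 15], "twist": 0, "jaw": 1}, {"offset": [0, 0, 0], "twist": 0, "jaw": 1}, {"offset": [0, 0, 0], "twist": 0, "jaw": 1}])

```text
clock: 2.85
ee_pos: [488.1, -53.5, 80.1]
tcp_rot: [[0.889, 0.457, -0.001], [0.457, -0.889, -0.007], [-0.004, 0.006, -1.0]]
force: [-0.3, -0.4, 0.3]
opening: 85.4
```

Run:
```python
from h import *
to(484,-43.8,6,28.3)
```

```text
t 2.85 pos [488.1 -53.5  80.1] yaw 27.2 tilt [-0.0012 -0.0071 -1.    ] F [-0.3 -0.4  0.3] open 85.4
 shift now [  1.1 -10.9  74. ] twist -0.019 | shift after twist [  1.3 -10.9  74. ] j [ 37.   8. -36. 113.   6.  61. -64.]
```

Request:
send_rows(targets=[{"offset": [0, -6, 0], "twist": -0.02, "jaw": 1}, {"offset": [0, -6, 10], "twist": 0, "jaw": 1}, {"offset": [0, 0, 10], "twist": 0, "jaw": 1}, {"offset": [0, 0, 10], "twist": 0, "jaw": 1}, {"offset": [0, 0, 0], "twist": 0, "jaw": 1}, {"offset": [0, 0, 0], "twist": 0, "jaw": 1}])

```text
clock: 3.45
ee_pos: [483.2, -44.1, 50.1]
tcp_rot: [[0.881, 0.474, 0.003], [0.474, -0.881, -0.009], [-0.002, 0.01, -1.0]]
force: [-0.2, -0.2, 0.7]
opening: 85.3
```

Run:
```python
from h import *
to(484,-43.8,6,28.3)
```

```text
t 3.45 pos [483.2 -44.1  50.1] yaw 28.27 tilt [ 0.0027 -0.0094 -1.    ] F [-0.2 -0.2  0.7] open 85.3
 shift now [ 0.9 -0.3 44.1] twist -0.001 | shift after twist [ 0.9 -0.3 44.1] j [ 36.   9. -37. 115.   7.  57. -66.]
```

Request:
send_rows(targets=[{"offset": [0, 0, 12], "twist": 0, "jaw": 1}, {"offset": [0, 0, 12], "twist": 0, "jaw": 1}, {"offset": [0, 0, 10], "twist": 0, "jaw": 1}, {"offset": [0, 0, 6], "twist": 0, "jaw": 1}, {"offset": [0, 0, 0], "twist": 0, "jaw": 1}, {"offset": [0, 0, 0], "twist": 0, "jaw": 1}])

```text
clock: 4.05
ee_pos: [483.0, -44.5, 5.8]
tcp_rot: [[0.881, 0.473, 0.001], [0.473, -0.881, -0.009], [-0.003, 0.008, -1.0]]
force: [-0.4, -0.3, -0.3]
opening: 85.0
```

Run:
```python
from h import *
to(484,-43.8,6,28.3)
```

```text
t 4.05 pos [483.  -44.5   5.8] yaw 28.26 tilt [ 0.0014 -0.0086 -1.    ] F [-0.4 -0.3 -0.3] open 85.0
 shift now [ 1.2 -0.1 -0.2] twist -0.001 | shift after twist [ 1.2 -0.1 -0.2] j [ 35.  13. -36. 117.  10.  52. -68.]
```

Request:
send_rows(targets=[{"offset": [1, 0, 0], "twist": 0, "jaw": 0.6}, {"offset": [0, 0, 0], "twist": 0, "jaw": 0.3}, {"offset": [0, 0, 0], "twist": 0, "jaw": 0}, {"offset": [0, 0, 0], "twist": 0, "jaw": 0}, {"offset": [0, 0, 0], "twist": 0, "jaw": 0}, {"offset": [0, 0, 0], "twist": 0, "jaw": 0}, {"offset": [0, 0, 0], "twist": 0, "jaw": 0}, {"offset": [0, 0, 0], "twist": 0, "jaw": 0}])

```text
clock: 4.85
ee_pos: [485.4, -44.3, 7.3]
tcp_rot: [[0.881, 0.473, 0.005], [0.473, -0.881, -0.01], [-0.001, 0.011, -1.0]]
force: [-0.2, 0.4, -0.0]
opening: 24.2
```

Run:
```python
from h import *
to(484,-43.8,80,28.3)
```

```text
t 4.85 pos [485.4 -44.3   7.3] yaw 28.25 tilt [ 0.0045 -0.0096 -0.9999] F [-0.2  0.4 -0. ] open 24.2
 shift now [ -1.1  -0.3 -72.7] twist -0.001 | shift after twist [ -1.1  -0.3 -72.7] j [ 35.  13. -36. 117.  11.  52. -68.]
```

Request:
send_rows(targets=[{"offset": [0, 0, -8], "twist": 0, "jaw": 0}, {"offset": [0, 0, -16], "twist": 0, "jaw": 0}, {"offset": [0, 0, -20], "twist": 0, "jaw": 0}, {"offset": [0, 0, -20], "twist": 0, "jaw": 0}, {"offset": [0, 0, -12], "twist": 0, "jaw": 0}, {"offset": [0, 0, 0], "twist": 0, "jaw": 0}, {"offset": [0, 0, 0], "twist": 0, "jaw": 0}])

```text
clock: 5.55
ee_pos: [482.9, -42.9, 86.2]
tcp_rot: [[0.881, 0.474, 0.001], [0.474, -0.88, -0.009], [-0.004, 0.008, -1.0]]
force: [-0.2, 1.2, -0.6]
opening: 23.7
```

Run:
```python
from h import *
to(484,-43.8,80,28.3)
snap('wrist','w3');d=snap('top','t3');snap('scene','s3')
crop('t3',220,80,360,240,4,'c3')
```

```text
t 5.55 pos [482.9 -42.9  86.2] yaw 28.29 tilt [ 5.0e-04 -8.6e-03 -1.0e+00] F [-0.2  1.2 -0.6] open 23.7
 shift now [0.5 1.2 6.2] twist -0.0 | shift after twist [0.5 1.2 6.2] j [ 37.   6. -37. 113.   5.  62. -64.]
```

View pics/w3.png

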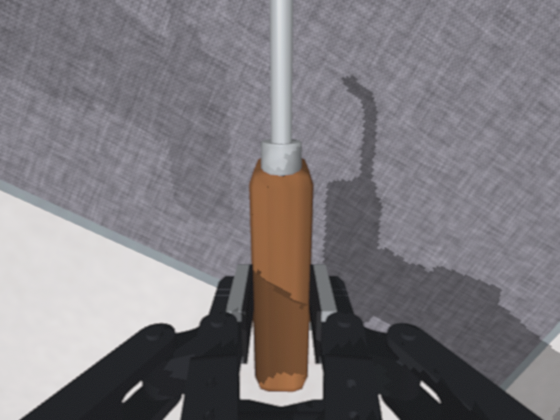

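View pics/c3.png

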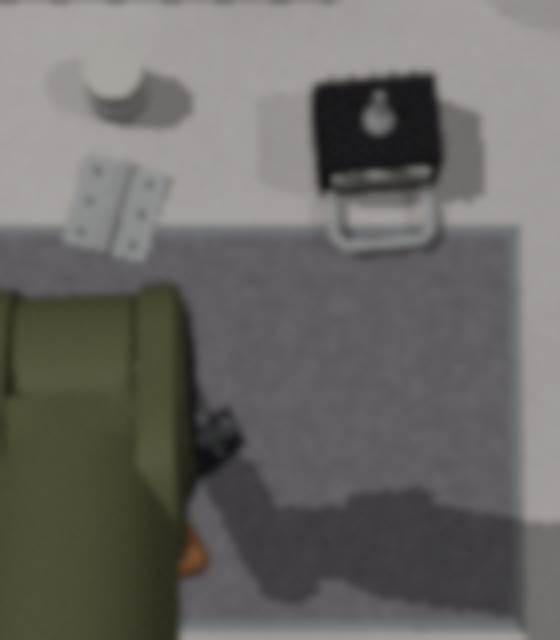

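Run:
```python
from h import *
d=load('t3')
f=lambda u,v,z:P(d,220+u/4,80+v/4,plane=z)[:2].round(1)
for n,u,v,z in [('bar in L',348,234,18),('bar in R',424,229,18),('bar out L',340,253,14),('bar out R',432,248,14),('leg L',335,205,14),('leg R',434,198,14),('tl',314,82,60),('tr',434,74,60),('bl',320,188,60),('br',441,176,60)]: print(n,f(u,v,z))
```

```text
bar in L [ 684.8 -175. ]
bar in R [ 688.6 -230.2]
bar out L [ 671.8 -169.3]
bar out R [ 675.6 -236.3]
leg L [ 707.7 -165.8]
leg R [ 713.  -238.1]
tl [ 782.5 -149.2]
tr [ 788.4 -233.9]
bl [ 705.5 -153.3]
br [ 714.2 -238.2]
```

Request:
send_rows(targets=[{"offset": [0, 0, 0], "twist": 0.1, "jaw": 0}, {"offset": [0, 0, 0], "twist": 0.12, "jaw": 0}, {"offset": [0, 0, 0], "twist": 0.12, "jaw": 0}, {"offset": [0, 0, 0], "twist": 0.08, "jaw": 0}, {"offset": [10, 20, 0], "twist": 0, "jaw": 0}, {"offset": [15, 30, 0], "twist": 0, "jaw": 0}, {"offset": [15, 30, 0], "twist": 0, "jaw": 0}, {"offset": [15, 30, 0], "twist": 0, "jaw": 0}, {"offset": [15, 30, 0], "twist": 0, "jaw": 0}, {"offset": [8, 16, 0], "twist": 0, "jaw": 0}, {"offset": [0, 0, 0], "twist": 0, "jaw": 0}, {"offset": [0, 0, 0], "twist": 0, "jaw": 0}])

```text
clock: 6.9
ee_pos: [564.5, -196.4, 71.6]
tcp_rot: [[0.998, 0.06, -0.022], [0.06, -0.998, -0.0], [-0.022, -0.001, -1.0]]
force: [0.3, 1.0, -1.5]
opening: 24.1
```

Run:
```python
from h import *
to(584.4,-209.7,60,4.2)
```

```text
t 6.9 pos [ 564.5 -196.4   71.6] yaw 3.43 tilt [-2.200e-02 -2.000e-04 -9.998e-01] F [ 0.3  1.  -1.5] open 24.1
 shift now [19.3 14.5 11.2] twist -0.013 | shift after twist [19.1 14.8 11.2] j [ 40.  21. -29.  98.  12.  65. -79.]
```

Request:
send_rows(targets=[{"offset": [9, 7, 0], "twist": -0.013, "jaw": 0}, {"offset": [9, 7, 0], "twist": 0, "jaw": 0}, {"offset": [0, 0, 0], "twist": 0, "jaw": 0}, {"offset": [0, 0, 0], "twist": 0, "jaw": 0}])

```text
clock: 7.3
ee_pos: [584.0, -206.4, 70.3]
tcp_rot: [[0.997, 0.078, -0.024], [0.078, -0.997, 0.001], [-0.024, -0.003, -1.0]]
force: [0.1, 0.6, -1.6]
opening: 24.0
```

Run:
```python
from h import *
to(584.4,-209.7,60,4.2)
snap('wrist','w4');snap('top','t4');snap('scene','s4')
crop('t4',270,80,360,150,8,'c4'); crop('s4',130,200,290,310,5,'d4')
```

```text
t 7.3 pos [ 584.  -206.4   70.3] yaw 4.49 tilt [-0.0239  0.0013 -0.9997] F [ 0.1  0.6 -1.6] open 24.0
 shift now [ 0.4  3.4 10.3] twist 0.005 | shift after twist [ 0.4  3.4 10.3] j [ 40.  24. -29.  95.  13.  66. -78.]
```

View pics/w4.png

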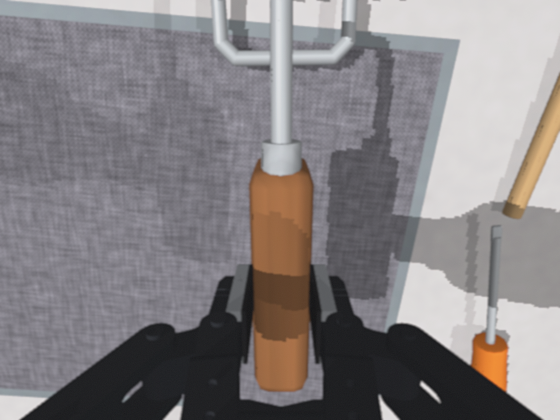

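View pics/c4.png

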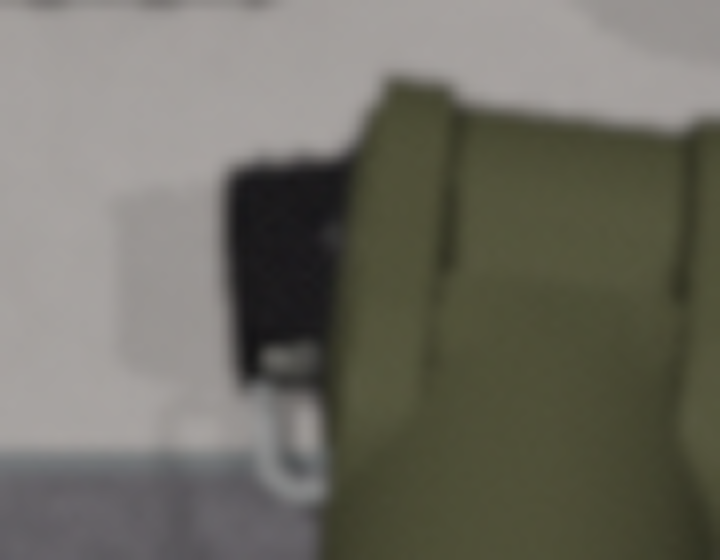

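View pics/d4.png

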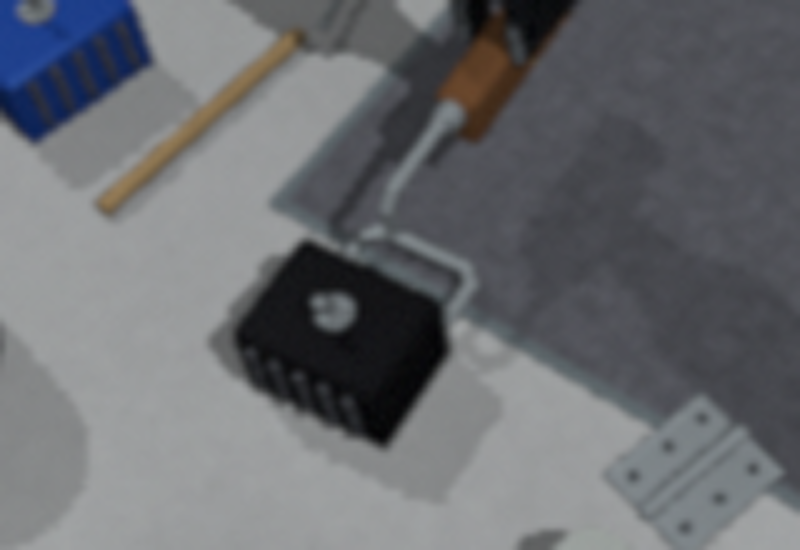

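Run:
```python
from h import *
d=load('w4')
for n,u,v in [('legL',218.5,15),('legR',351,15),('bar L',245,58),('bar mid',281,58.5),('bar R',322,57)]: print(n,P(d,u,v,plane=16).round(1),P(d,u,v)[2].round(1))
s=load('s4'); 
for u,v in [(388,208),(385,195),(395,180)]:
  U,V=130+u/5,200+v/5; print('tip',P(s,U,V).round(1),P(s,U,V,plane=62).round(1))
for n,u,v in [('bar L',470,270),('bar R',390,232)]: print(n,P(s,130+u/5,200+v/5,plane=16).round(1))
o=get_obs();R=o['tcp_rot'];print('tip pred',(o['ee_pos']+R@[119,0,7]).round(1))
```

```text
legL [ 697.3 -162.9   16. ] 18.6
legR [ 702.8 -233.7   16. ] 18.2
bar L [ 677.1 -178.    16. ] 19.4
bar mid [ 678.4 -198.    16. ] 99.1
bar R [ 680.9 -220.6   16. ] 17.7
tip [ 702.6 -192.8   91.7] [ 689.6 -208.    62. ]
tip [ 700.  -195.6   98.4] [ 683.9 -214.4   62. ]
tip [ 689.1 -197.7   96.9] [ 673.3 -215.8   62. ]
bar L [ 677.5 -168.2   16. ]
bar R [ 681.5 -220.7   16. ]
tip pred [ 702.2 -197.4   60.7]
```

Request:
send_rows(targets=[{"offset": [1, 1.5, 8], "twist": 0, "jaw": 0}, {"offset": [0, 0, 10], "twist": 0, "jaw": 0}, {"offset": [0, 0, 10], "twist": 0, "jaw": 0}, {"offset": [0, 0, 0], "twist": 0, "jaw": 0}, {"offset": [0, 0, 0], "twist": 0, "jaw": 0}])

```text
clock: 7.95
ee_pos: [582.9, -207.7, 39.3]
tcp_rot: [[0.997, 0.078, -0.025], [0.078, -0.997, 0.001], [-0.025, -0.003, -1.0]]
force: [0.5, -0.5, -1.0]
opening: 24.3
```

Run:
```python
from h import *
to(585,-208,16,4.4)
o=get_obs();R=o['tcp_rot'];print('tip pred',(o['ee_pos']+R@[119,0,7]).round(1))
d=snap('scene','s5'); crop('s5',150,210,250,290,8,'d5')
```

```text
t 7.95 pos [ 582.9 -207.7   39.3] yaw 4.49 tilt [-0.0255  0.0011 -0.9997] F [ 0.5 -0.5 -1. ] open 24.3
 shift now [ 2.6  0.6 23.2] twist 0.002 | shift after twist [ 2.6  0.5 23.2] j [ 39.  26. -28.  96.  14.  63. -78.]
tip pred [ 701.3 -198.4   29.3]
```

View pics/d5.png

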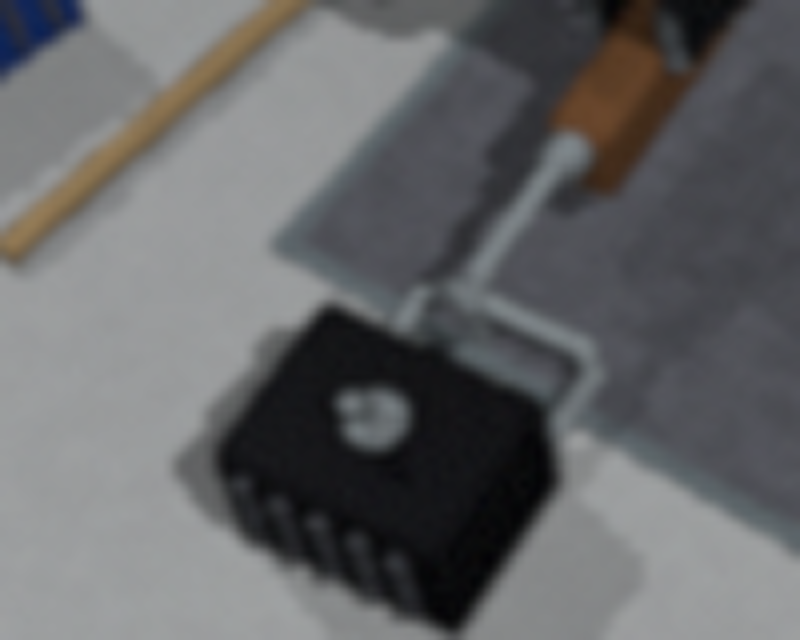

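Request:
send_rows(targets=[{"offset": [1, 0, 8], "twist": 0, "jaw": 0}, {"offset": [1, 0, 8], "twist": 0, "jaw": 0}, {"offset": [0, 0, 6], "twist": 0, "jaw": 0}, {"offset": [0, 0, 0], "twist": 0, "jaw": 0}, {"offset": [0, 0, 0], "twist": 0, "jaw": 0}])

```text
clock: 8.5
ee_pos: [584.6, -207.5, 15.4]
tcp_rot: [[0.997, 0.078, -0.025], [0.078, -0.997, 0.001], [-0.025, -0.003, -1.0]]
force: [-0.0, 1.5, -0.4]
opening: 24.0
```

Run:
```python
from h import *
to(585,-208,16,4.4)
o=get_obs();R=o['tcp_rot'];print('tip pred',(o['ee_pos']+R@[119,0,7]).round(1))
d=snap('scene','s6'); crop('s6',150,210,250,290,8,'d6');snap('wrist','w6')
```

```text
t 8.5 pos [ 584.6 -207.5   15.4] yaw 4.49 tilt [-0.0253  0.001  -0.9997] F [-0.   1.5 -0.4] open 24.0
 shift now [ 0.4  0.5 -0.6] twist 0.002 | shift after twist [ 0.4  0.5 -0.6] j [ 39.  28. -28.  97.  15.  61. -79.]
tip pred [ 703.  -198.2    5.4]
```

View pics/d6.png

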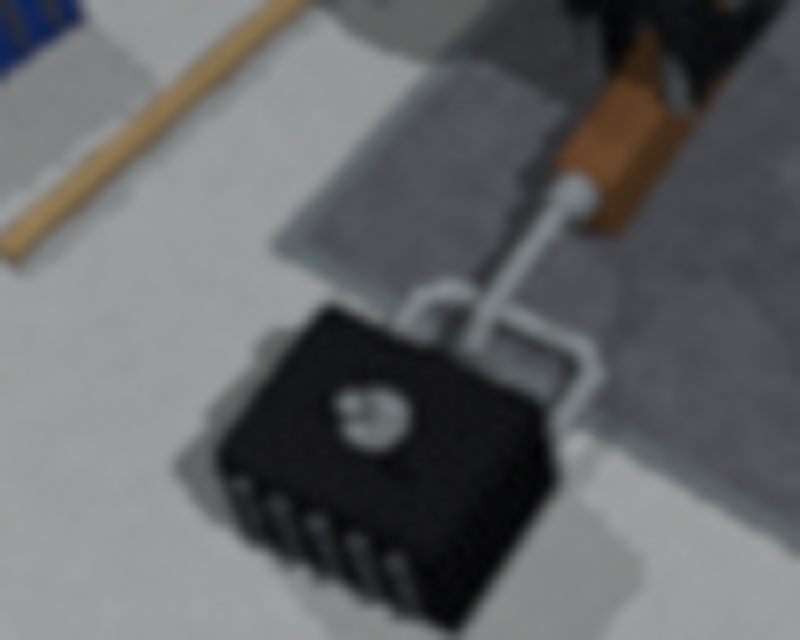

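View pics/w6.png

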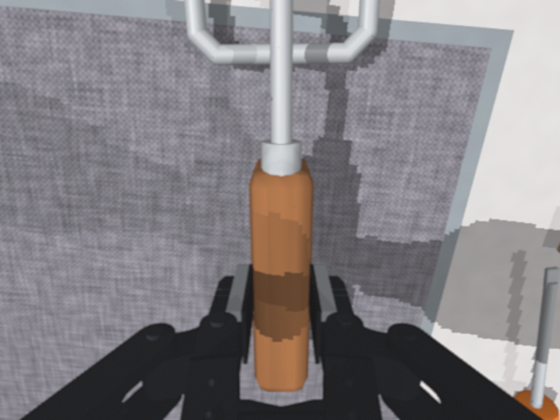

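Request:
send_rows(targets=[{"offset": [-4, 0, 0], "twist": 0, "jaw": 0}, {"offset": [-5, 0, 0.1], "twist": 0, "jaw": 0}, {"offset": [-5, 0, 0.1], "twist": 0, "jaw": 0}, {"offset": [-5, 0, 0.1], "twist": 0, "jaw": 0}, {"offset": [-5, 0, 0.1], "twist": 0, "jaw": 0}, {"offset": [-5, 0, 0.1], "twist": 0, "jaw": 0}, {"offset": [-6, 0, 0.1], "twist": 0, "jaw": 0}, {"offset": [-6, 0, 0.1], "twist": 0, "jaw": 0}, {"offset": [-5, 0, 0.1], "twist": 0, "jaw": 0}, {"offset": [0, 0, 0], "twist": 0, "jaw": 0}])

```text
clock: 9.6
ee_pos: [536.0, -211.6, 17.4]
tcp_rot: [[0.997, 0.078, -0.021], [0.078, -0.997, -0.0], [-0.021, -0.001, -1.0]]
force: [-0.2, 0.5, -2.0]
opening: 24.0
```

Run:
```python
from h import *
to(435,-219,16,4.4)
o=get_obs();R=o['tcp_rot'];print('tip pred',(o['ee_pos']+R@[119,0,7]).round(1))
d=snap('scene','s7'); crop('s7',150,190,270,290,6,'d7')
```

```text
t 9.6 pos [ 536.  -211.6   17.4] yaw 4.48 tilt [-2.110e-02 -3.000e-04 -9.998e-01] F [-0.2  0.5 -2. ] open 24.0
 shift now [-101.2   -0.6    3.6] twist 0.001 | shift after twist [-101.2   -0.4    3.6] j [ 42.  22. -28. 103.  13.  58. -76.]
tip pred [ 654.5 -202.4    7.9]
```

View pics/d7.png

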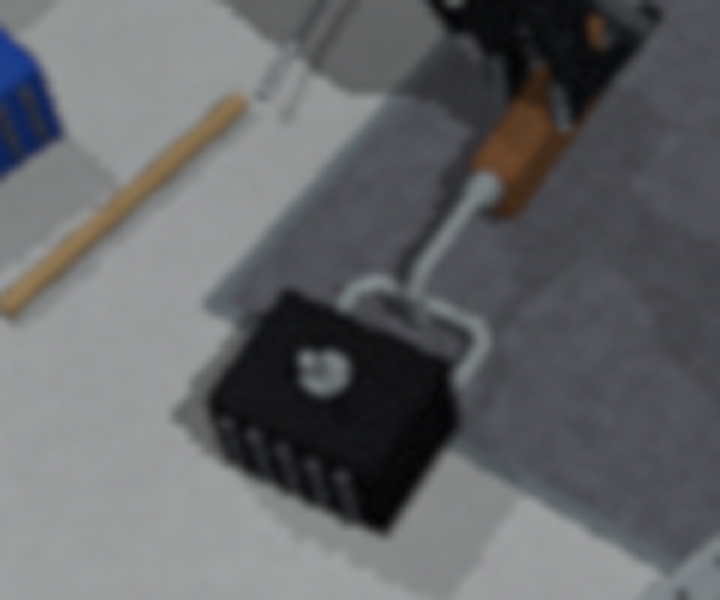

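Request:
send_rows(targets=[{"offset": [-4, 0, 1.5], "twist": 0, "jaw": 0}, {"offset": [-6, 0, 1.5], "twist": 0, "jaw": 0}, {"offset": [-6, 0, 0.4], "twist": 0, "jaw": 0}, {"offset": [-6, 0, 0.3], "twist": 0, "jaw": 0}, {"offset": [-6, 0, 0.3], "twist": 0, "jaw": 0}, {"offset": [-6, 0, 0.3], "twist": 0, "jaw": 0}, {"offset": [-6, 0, 0.3], "twist": 0, "jaw": 0}, {"offset": [-6, 0, 0.3], "twist": 0, "jaw": 0}, {"offset": [-6, 0, 0.3], "twist": 0, "jaw": 0}, {"offset": [-4, 0, 0.2], "twist": 0, "jaw": 0}, {"offset": [0, 0, 0], "twist": 0, "jaw": 0}])

```text
clock: 10.75
ee_pos: [479.2, -216.6, 14.6]
tcp_rot: [[0.997, 0.078, -0.013], [0.078, -0.997, -0.002], [-0.013, 0.001, -1.0]]
force: [2.1, 0.5, -2.1]
opening: 23.8
```

Run:
```python
from h import *
to(435,-219,16,4.4)
o=get_obs();R=o['tcp_rot'];print('tip pred',(o['ee_pos']+R@[119,0,7]).round(1))
```

```text
t 10.75 pos [ 479.2 -216.6   14.6] yaw 4.49 tilt [-0.0133 -0.0018 -0.9999] F [ 2.1  0.5 -2.1] open 23.8
 shift now [-44.3  -1.1  -0.8] twist 0.002 | shift after twist [-44.3  -1.   -0.8] j [ 47.  17. -29. 111.  10.  55. -72.]
tip pred [ 597.8 -207.3    6. ]
```

Request:
send_rows(targets=[{"offset": [-4, 0, 1.2], "twist": 0, "jaw": 0}, {"offset": [-6, 0, 0.4], "twist": 0, "jaw": 0}, {"offset": [-6, 0, 0.2], "twist": 0, "jaw": 0}, {"offset": [-6, 0, 0.2], "twist": 0, "jaw": 0}, {"offset": [-6, 0, 0.2], "twist": 0, "jaw": 0}, {"offset": [-6, 0, 0.2], "twist": 0, "jaw": 0}, {"offset": [-4, 0, 0.1], "twist": 0, "jaw": 0}, {"offset": [0, 0, 0], "twist": 0, "jaw": 0}, {"offset": [0, 0, 0], "twist": 0, "jaw": 0}])

```text
clock: 11.65
ee_pos: [437.9, -219.8, 12.5]
tcp_rot: [[0.997, 0.078, -0.013], [0.078, -0.997, -0.002], [-0.013, 0.001, -1.0]]
force: [1.3, -0.2, -1.7]
opening: 24.2
```

Run:
```python
from h import *
to(435,-219,16,4.4)
o=get_obs();R=o['tcp_rot'];print('tip pred',(o['ee_pos']+R@[119,0,7]).round(1))
d=snap('scene','s8'); crop('s8',150,170,290,290,5,'d8')
snap('top','t8');crop('t8',230,80,360,240,4,'c8')
```

```text
t 11.65 pos [ 437.9 -219.8   12.5] yaw 4.48 tilt [-0.013  -0.0017 -0.9999] F [ 1.3 -0.2 -1.7] open 24.2
 shift now [-2.9 -1.  -3.5] twist 0.001 | shift after twist [-2.9 -1.  -3.5] j [ 50.  13. -29. 116.   8.  54. -69.]
tip pred [ 556.5 -210.5    3.9]
```

View pics/d8.png

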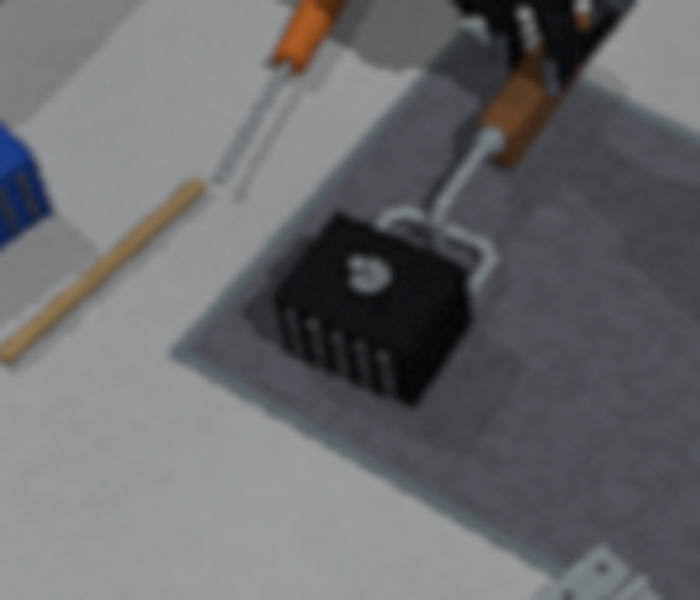

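View pics/c8.png

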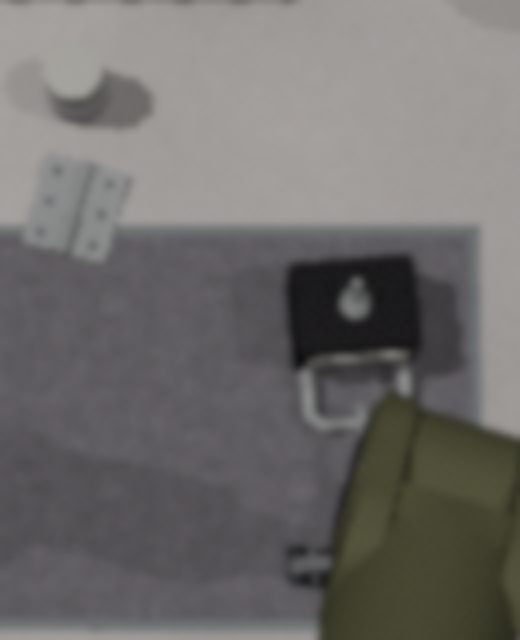

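Request:
send_rows(targets=[{"offset": [6, 0, 0], "twist": 0, "jaw": 0}, {"offset": [7, 0, 0], "twist": 0, "jaw": 0}, {"offset": [0, 0, 0], "twist": 0, "jaw": 0}, {"offset": [0, 0, -6], "twist": 0, "jaw": 0}, {"offset": [0, 0, -10], "twist": 0, "jaw": 0}, {"offset": [0, 0, -15], "twist": 0, "jaw": 0}, {"offset": [0, 0, -20], "twist": 0, "jaw": 0}, {"offset": [0, 0, -20], "twist": 0, "jaw": 0}, {"offset": [0, 0, -20], "twist": 0, "jaw": 0}, {"offset": [0, 0, 0], "twist": 0, "jaw": 0}])

```text
clock: 12.75
ee_pos: [450.5, -217.6, 108.2]
tcp_rot: [[0.997, 0.08, -0.021], [0.08, -0.997, 0.001], [-0.021, -0.002, -1.0]]
force: [0.2, -0.3, -1.4]
opening: 23.7
```

Run:
```python
from h import *
to(440,300,110,30)
d=snap('scene','s9'); crop('s9',150,170,290,290,5,'d9')
t=load('top0')
for n,u,v in [('yellow',100,189),('yellowR',139,190),('book',66,228),('hookBtip',90,296),('matL',144,236)]: print(n,P(t,u,v,plane=0).round(0),P(t,u,v)[2])
```

```text
t 12.75 pos [ 450.5 -217.6  108.2] yaw 4.56 tilt [-2.100e-02  5.000e-04 -9.998e-01] F [ 0.2 -0.3 -1.4] open 23.7
 shift now [  30.6 -516.8   -1.3] twist -0.444 | shift after twist [ 249.6 -453.5   -1.3] j [ 50.   7. -30. 109.   4.  66. -66.]
yellow [538. 430.   0.] 0.7480129111913811
yellowR [535. 316.   0.] 0.9725685888472526
book [424. 523.   0.] 2.427473114088116
hookBtip [230. 443.   0.] 4.218881680302729
matL [401. 296.   0.] 2.1380083013975764
```

View pics/d9.png

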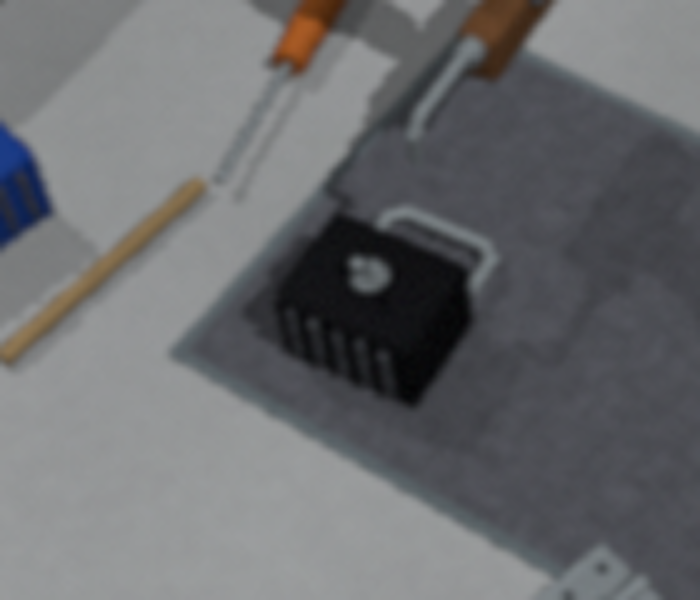

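Request:
send_rows(targets=[{"offset": [0, 0, 0], "twist": -0.1, "jaw": 0}, {"offset": [0, 0, 0], "twist": -0.12, "jaw": 0}, {"offset": [0, 0, 0], "twist": -0.12, "jaw": 0}, {"offset": [0, 0, 0], "twist": -0.1, "jaw": 0}, {"offset": [9, -16, 0], "twist": 0, "jaw": 0}, {"offset": [15, -28, 0], "twist": 0, "jaw": 0}, {"offset": [18, -32, 0], "twist": 0, "jaw": 0}, {"offset": [18, -32, 0], "twist": 0, "jaw": 0}, {"offset": [18, -32, 0], "twist": 0, "jaw": 0}, {"offset": [18, -32, 0], "twist": 0, "jaw": 0}, {"offset": [15, -28, 0], "twist": 0, "jaw": 0}, {"offset": [0, 0, 0], "twist": 0, "jaw": 0}])

```text
clock: 14.0
ee_pos: [432.1, 28.6, 97.5]
tcp_rot: [[0.866, 0.499, -0.04], [0.499, -0.866, 0.009], [-0.03, -0.027, -0.999]]
force: [-0.8, -0.5, -1.4]
opening: 23.9
```

Run:
```python
from h import *
to(440,300,110,30)
```

```text
t 14.0 pos [432.1  28.6  97.5] yaw 29.97 tilt [-0.0399  0.0086 -0.9992] F [-0.8 -0.5 -1.4] open 23.9
 shift now [ 142.  -231.6  -10.4] twist -0.001 | shift after twist [ 142.1 -231.5  -10.4] j [ 38.   0. -45. 117.  -0.  65. -66.]
```

Request:
send_rows(targets=[{"offset": [14, -16, -3], "twist": 0, "jaw": 0}, {"offset": [20, -28, -3], "twist": 0, "jaw": 0}, {"offset": [20, -30, -3], "twist": 0, "jaw": 0}, {"offset": [20, -30, -2], "twist": 0, "jaw": 0}, {"offset": [20, -30, 0], "twist": 0, "jaw": 0}, {"offset": [18, -30, 0], "twist": 0, "jaw": 0}, {"offset": [15, -28, 0], "twist": 0, "jaw": 0}, {"offset": [8, -15, 0], "twist": 0, "jaw": 0}, {"offset": [0, 0, 0], "twist": 0, "jaw": 0}, {"offset": [0, 0, 0], "twist": 0, "jaw": 0}])

```text
clock: 15.0
ee_pos: [437.5, 283.4, 102.1]
tcp_rot: [[0.873, 0.484, -0.053], [0.485, -0.874, 0.002], [-0.045, -0.027, -0.999]]
force: [0.3, -0.7, -1.3]
opening: 23.9
```

Run:
```python
from h import *
to(385,385,110,30)
```

```text
t 15.0 pos [437.5 283.4 102.1] yaw 29.06 tilt [-0.0526  0.002  -0.9986] F [ 0.3 -0.7 -1.3] open 23.9
 shift now [   3.1 -114.5   -4.9] twist -0.016 | shift after twist [   5.  -114.4   -4.9] j [  14.   17.  -55.  105.   12.   68. -106.]
```

Request:
send_rows(targets=[{"offset": [0, -15, 0], "twist": 0, "jaw": 0}, {"offset": [0, -28, 0], "twist": 0, "jaw": 0}, {"offset": [0, -30, 0], "twist": 0, "jaw": 0}, {"offset": [0, -25, 0], "twist": 0, "jaw": 0}, {"offset": [0, -10, 0], "twist": 0, "jaw": 0}, {"offset": [0, 0, 0], "twist": -0.1, "jaw": 0}, {"offset": [0, 0, 0], "twist": -0.1, "jaw": 0}, {"offset": [0, 0, 0], "twist": -0.1, "jaw": 0}, {"offset": [0, 0, 0], "twist": 0, "jaw": 0}, {"offset": [0, 0, 0], "twist": 0, "jaw": 0}])

```text
clock: 16.0
ee_pos: [390.2, 361.0, 100.4]
tcp_rot: [[0.705, 0.707, -0.052], [0.708, -0.706, -0.015], [-0.048, -0.026, -0.999]]
force: [-0.2, -0.7, -1.3]
opening: 24.4
```

Run:
```python
from h import *
to(385,385,15,45)
o=get_obs();R=o['tcp_rot'];print(R.round(3));print('tip pred',(o['ee_pos']+R@[119,0,7]).round(1),'rear',(o['ee_pos']+R@[-56,0,7]).round(1))
snap('top','t10');snap('wrist','w10')
```

```text
t 16.0 pos [390.2 361.  100.4] yaw 45.12 tilt [-0.0525 -0.0152 -0.9985] F [-0.2 -0.7 -1.3] open 24.4
 shift now [ 17.4 -18.4  85.2] twist 0.002 | shift after twist [ 17.3 -18.4  85.2] j [   6.   20.  -59.  103.   17.   69. -103.]
[[ 0.705  0.707 -0.052]
 [ 0.708 -0.706 -0.015]
 [-0.048 -0.026 -0.999]]
tip pred [473.7 445.2  87.7] rear [350.4 321.3  96.1]
```

View pics/t10.png

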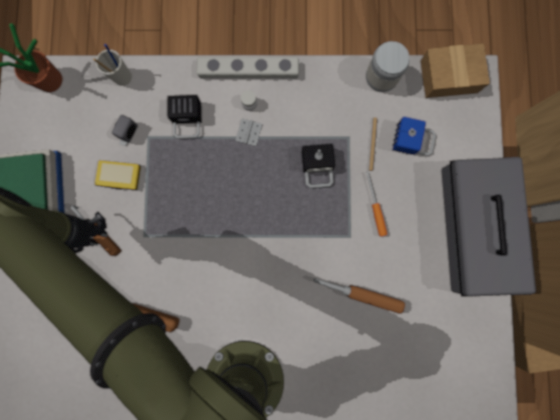

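View pics/w10.png

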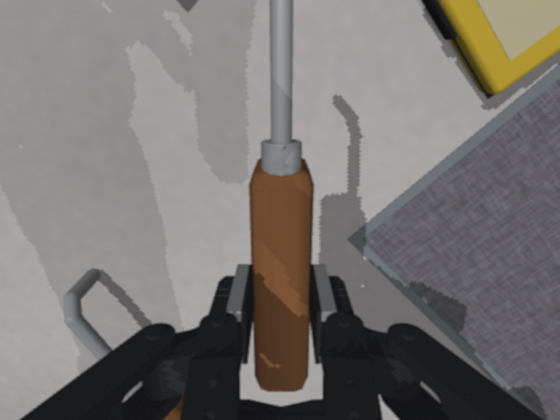

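Run:
```python
from h import *
t=load('top0')
for u,v in [(20,190),(40,215),(55,180)]: print(P(t,u,v).round(0))
w=load('t10')
for u,v in [(70,228),(50,235),(30,215),(85,235)]: print('arm',P(w,u,v).round(0))
```

```text
[523. 615.  73.]
[455. 555.  73.]
[559. 546.  30.]
arm [404. 327. 330.]
arm [381. 239. 540.]
arm [414. 291. 510.]
arm [393. 329. 265.]
```

Request:
send_rows(targets=[{"offset": [0, 0, 10], "twist": 0, "jaw": 0}, {"offset": [0, 0, 15], "twist": 0, "jaw": 0}, {"offset": [0, 0, 15], "twist": 0, "jaw": 0}, {"offset": [0, 0, 15], "twist": 0, "jaw": 0}, {"offset": [0, 0, 12], "twist": 0, "jaw": 0}, {"offset": [0, 0, 6], "twist": 0, "jaw": 0}, {"offset": [0, 0, 0], "twist": 0, "jaw": 0}, {"offset": [0, 0, 0], "twist": 0, "jaw": 0}])

```text
clock: 16.9
ee_pos: [384.5, 358.7, 18.8]
tcp_rot: [[0.706, 0.706, -0.056], [0.707, -0.707, -0.018], [-0.052, -0.027, -0.998]]
force: [-0.4, 0.9, -0.6]
opening: 24.1
```

Run:
```python
from h import *
to(385,385,15,45)
o=get_obs();R=o['tcp_rot'];print(R.round(3));print('tip pred',(o['ee_pos']+R@[119,0,7]).round(1),'rear',(o['ee_pos']+R@[-56,0,7]).round(1))
```

```text
t 16.9 pos [384.5 358.7  18.8] yaw 45.04 tilt [-0.0558 -0.0175 -0.9983] F [-0.4  0.9 -0.6] open 24.1
 shift now [ 19.1 -18.1   3.3] twist 0.001 | shift after twist [ 19.1 -18.1   3.3] j [   2.   26.  -55.  108.   22.   61. -107.]
[[ 0.706  0.706 -0.056]
 [ 0.707 -0.707 -0.018]
 [-0.052 -0.027 -0.998]]
tip pred [468.1 442.7   5.7] rear [344.6 319.   14.7]
```

Request:
send_rows(targets=[{"offset": [0, 0, 3], "twist": 0, "jaw": 0}, {"offset": [0, 0, 2.5], "twist": 0, "jaw": 0}, {"offset": [0, 0, 0], "twist": 0, "jaw": 0}, {"offset": [0, 0, 0], "twist": 0, "jaw": 0}])

```text
clock: 17.3
ee_pos: [385.5, 359.7, 14.5]
tcp_rot: [[0.706, 0.706, -0.053], [0.706, -0.708, -0.016], [-0.048, -0.026, -0.998]]
force: [0.7, 0.5, -1.8]
opening: 24.0
```

Run:
```python
from h import *
to(385,385,15,45)
o=get_obs();R=o['tcp_rot'];print('tip pred',(o['ee_pos']+R@[119,0,7]).round(1),'rear',(o['ee_pos']+R@[-56,0,7]).round(1))
```

```text
t 17.3 pos [385.5 359.7  14.5] yaw 45.01 tilt [-0.0529 -0.0156 -0.9985] F [ 0.7  0.5 -1.8] open 24.0
 shift now [ 17.5 -18.2  -0.9] twist 0.0 | shift after twist [ 17.5 -18.2  -0.9] j [   2.   26.  -55.  108.   23.   61. -108.]
tip pred [469.1 443.7   1.7] rear [345.6 320.1  10.2]
```

Request:
send_rows(targets=[{"offset": [0, 0, 2], "twist": 0, "jaw": 0}, {"offset": [0, 0, 0], "twist": 0, "jaw": 0.36}, {"offset": [0, 0, 0], "twist": 0, "jaw": 0.4}, {"offset": [0, 0, 0], "twist": 0, "jaw": 0.5}, {"offset": [0, 0, 0], "twist": 0, "jaw": 0.8}, {"offset": [0, 0, 0], "twist": 0, "jaw": 1}, {"offset": [0, 0, 0], "twist": 0, "jaw": 1}, {"offset": [0, 0, 0], "twist": 0, "jaw": 1}])

```text
clock: 18.1
ee_pos: [386.4, 360.6, 13.7]
tcp_rot: [[0.706, 0.706, -0.051], [0.706, -0.708, -0.014], [-0.046, -0.026, -0.999]]
force: [-0.2, 0.1, -1.0]
opening: 85.7
```

Run:
```python
from h import *
to(385,385,15,45)
snap('wrist','w11')
```

```text
t 18.1 pos [386.4 360.6  13.7] yaw 45.0 tilt [-0.0506 -0.014  -0.9986] F [-0.2  0.1 -1. ] open 85.7
 shift now [ 16.1 -18.3  -1.5] twist -0.0 | shift after twist [ 16.2 -18.3  -1.5] j [   2.   26.  -55.  108.   23.   61. -108.]
```

View pics/w11.png

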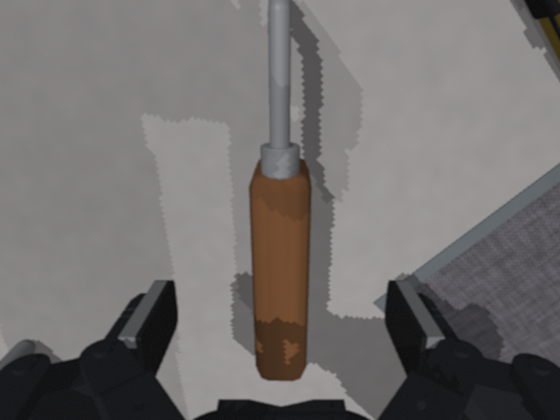

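Released; the hook lies flat between the open fingers. Rise straight up clear of it.

Request:
send_rows(targets=[{"offset": [0, 0, -8], "twist": 0, "jaw": 1}, {"offset": [0, 0, -15], "twist": 0, "jaw": 1}, {"offset": [0, 0, -25], "twist": 0, "jaw": 1}, {"offset": [0, 0, -30], "twist": 0, "jaw": 1}, {"offset": [0, 0, -30], "twist": 0, "jaw": 1}, {"offset": [0, 0, -30], "twist": 0, "jaw": 1}, {"offset": [0, 0, -10], "twist": 0, "jaw": 1}, {"offset": [0, 0, 0], "twist": 0, "jaw": 1}, {"offset": [0, 0, 0], "twist": 0, "jaw": 1}])

```text
clock: 19.05
ee_pos: [393.7, 364.0, 173.5]
tcp_rot: [[0.705, 0.708, -0.048], [0.708, -0.706, -0.013], [-0.043, -0.025, -0.999]]
force: [-0.1, -0.5, -0.7]
opening: 85.2
```

Run:
```python
from h import *
to(385,385,15,45)
snap('wrist','w12');d=snap('top','t12');snap('scene','s12')
crop('t12',130,80,360,250,3,'c12')
W=np.array([[P(d,u,v) for u in range(290,348)] for v in range(130,200)])
k=(W[...,2]>54)&(W[...,2]<66); q=W[k][:,:2].astype(np.float32); print('lamp top',len(q),cv2.minAreaRect(q),q.min(0),q.max(0))
W=np.array([[P(d,u,v) for u in range(160,210)] for v in range(85,120)])
t=load('top0');V=np.array([[P(t,u,v) for u in range(160,210)] for v in range(85,120)])
for X in (V,W): k=(X[...,2]>54)&(X[...,2]<66); print('pack',k.sum(),X[k].mean(0))
w=load('w12');print([P(w,u,v)[2].round(1) for u,v in [(275,60),(275,100),(275,140)]])
```

```text
t 19.05 pos [393.7 364.  173.5] yaw 45.13 tilt [-0.0475 -0.0127 -0.9988] F [-0.1 -0.5 -0.7] open 85.2
 shift now [ 15.5 -17.1 158.5] twist 0.002 | shift after twist [ 15.5 -17.1 158.5] j [   8.   16.  -61.   98.   13.   76. -100.]
lamp top 758 ((625.1392822265625, -202.91468811035156), (73.1646728515625, 89.90155792236328), 5.055397033691406) [ 586.0482  -248.40207] [ 663.317  -156.1648]
pack 744 [766.76434869 181.04553317  60.25734746]
pack 738 [766.7471188  180.80605369  60.17592854]
[np.float64(0.9), np.float64(0.4), np.float64(41.2)]
```

View pics/w12.png

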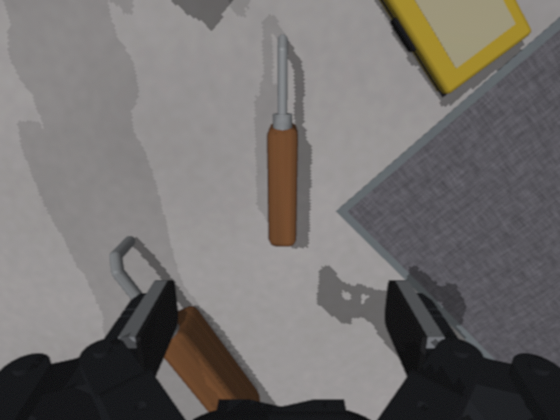

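View pics/c12.png

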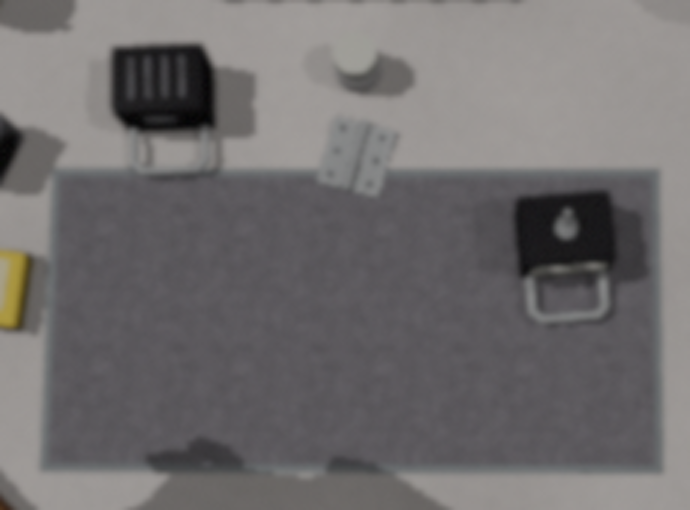

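View pics/s12.png

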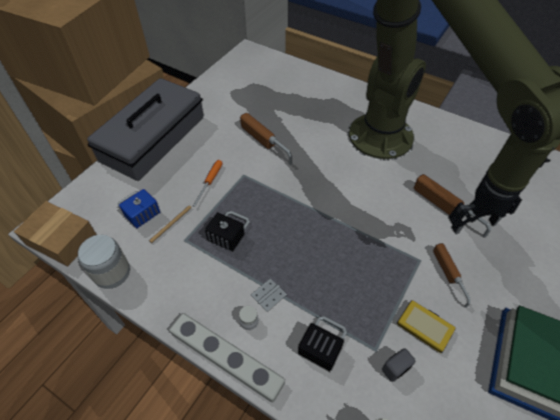

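```bash
python3 -c "
from h import *
print(finish_job())"
```

```text
the job is handed in; nothing more can be done
None
```

The lamp now stands upright and wholly on the grey mat, and the hook is back on the desk. I handed the job in at about 19 s of the 38 s allowed.

- **Hook used:** I took the smallest of the three, which lay on the mat. Its handle measured about 108 mm; the other two were about 145 mm.
- **Drag:** I lowered the tip into the black lamp's loop and pulled it about 130 mm forward. The highest wrist force I read was about 3 N. I then freed the tip, lifted it clear, and set the hook down on bare desk to the left of the mat.

**Last checks:**
- **Lamp:** its top spans x 586–663 mm and y −248 to −156 mm. The mat's far edge is at about x 695 and its right edge at about y −300, so the lamp is well inside; the loop at the front is on the mat too.
- **Power pack:** it moved less than 0.3 mm between the first and last pictures, which is within measuring error.
- **Hook:** the pictures show it lying flat, tip down, with the gripper open about 170 mm above the desk.

**Disagreements:**
- The tool tilted up to about 3° while carrying the hook over, so the tip touched down first and the handle's rear end dropped up to about 1 cm on release.
- One estimate of the tip's position from the scene camera was about 4 mm off the computed one, well within the loop's clearance.

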